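# Open the tool chest's combination padlock and hold it up

### The job

Unlock the padlock on the green tool chest: turn its dial clockwise, click by click, until the pointer clicks in opposite the long rib on the case, then pull the shackle all the way out so that it comes out of the staple. Lift the opened lock off the chest by the shackle or the case and finish holding it still in the gripper, shackle still open, with the case at least 8 cm above the lid; do not let go. Leave the spanner, tin, mug and carton where they are.

Things in the scene. Friction and masses are not known exactly. Their poses are not given: they have to be found in the camera images.
- chest: Low olive-green tool chest, 270 x 376 mm, lid top 100 mm above the table, fixed; origin at the centre of its underside, -x side towards the robot. On the middle of its lid is a dark steel cradle: an 80 x 82 mm plate 16 mm thick with lips 8 to 10 mm high that locate the padlock's case with 1 mm play, so that it cannot turn or slide, only be lifted up.
- hasp (a point): Point on the lid top (100 mm above the table) at the centre of the cradle, under the lock; axes as the chest's.
- lock: Brass-coloured padlock, 0.52 kg (+-20 %), loose, lying on its back in the cradle, axes as the chest's; case 66 (x) x 68 (y) x 30 (z) mm, origin at the centre of the case's underside, which starts 16 mm above the lid; dial on top, shackle sticking out of the -x face (roughly towards the robot). It cannot come off the staple while the shackle is shut.
- lock_middle (a point): Centre of the lock's case, 15 mm above its underside. Lifted by the shackle's crossbar the lock swings down and hangs below it, this point then about 124 mm under the crossbar and the lowest edge of the case 157 mm under it.
- dial_grip (a point): Point on the dial's axis (above the case's centre) at the height to grip, 73 mm above the lid. The dial is a black disc 52 mm across, its upper face 36 mm above the case's underside, with an upright grip bar on it 40 mm long, 12 mm wide, 26 mm high; this point is 5 mm below the bar's top. The bar lies along this point's x axis, pointer end at -x.
- pointer (a point): Tip of the steel pointer at one end of the grip bar, at the dial's rim, 24 mm from its axis. When the lock is ready to open it lies towards the shackle, opposite the long steel rib on the case.
- lock_dial (a joint): Angle of the dial in rad, growing anticlockwise from above, limits -0.6 and 2.4. It clicks into a notch every 0.524 rad (30 deg, small ribs); at 0 the pointer faces the long rib and the shackle is free (within 0.1 rad), at all other notches it is barred. Starts one to four clicks above 0. Passing a click takes about 0.1 N m; released near a notch it drops into it.
- lock_shackle (a joint): How far the shackle is pulled out of the case, in m: 0 shut, 0.035 fully out at its stop (it stays captive). It slides towards the lock's -x against about 4 N of friction and stays where left. While the dial bars it, it gives only about 2 mm. Its free leg is clear of the staple from 0.026 on.
- crown (a point): Middle of the shackle's crossbar: a 9 mm round steel bar along the lock's y, straight for 34 mm, 89 mm from the lock's centre towards -x when shut, 32 mm above the lid. The legs are 52 mm apart; the opening between crossbar and case is 51 mm long, 43 mm wide and free down to the lid, so one finger fits inside it and the other outside.
- staple (a point): Foot, on the lid, of the steel staple arch that stands over one leg of the shackle: two 6 mm posts 23 mm apart (in y), 48 mm high, 47 mm from the lock's centre towards -x and 26 mm towards +y.
- spanner: Steel spanner 160 mm long lying on the lid beside the lock; leave alone.
- tin: Small steel tin, 52 mm across, 45 mm high, on the lid beside the lock; leave alone.
- mug: White mug, 80 mm across, 90 mm high, on the bench; leave alone.
- fuse_box: Cardboard carton 90 x 60 x 35 mm on the bench; leave alone.
Things that resemble listed ones, but are neither listed nor needed, are in the scene too. Leave any blue look-alike of the lock alone.

How it is judged:
By the outcome, as a careful person would: the job done as asked, in the order asked, and still so for the second after the job is handed in, while the arm keeps its last pose, push and grip.
It also fails if it takes over 61 s, if anything falls off the work surface, if the arm or the gripper's body presses on something with over 40 N, if the wrist force passes 120 N, or if a joint passes its speed limit or range.

### The arm

A 6-joint arm with a two-finger parallel gripper is mounted at the origin on the work surface. World frame = base frame: x ahead of the robot, y to its left, z up, the work surface at z = 0. Lengths are in m, angles in rad, forces in N, time in s.
With the tool pointing down it reaches from about 0.35 to 0.85 m from the base axis. Payload 8.1 kg.
Tool frame: the origin (TCP) lies midway between the tips of the shut fingers; the grasp point (between the pads) lies 19 mm behind it (robot.tcp_to_grasp is the distance from the TCP to the grasp point, in m); z points along the fingers, y is the direction in which the jaws open and shut (so a half turn about z gives the same grasp; the last joint's range is limited). The gripper opens to 93 mm and grips with 3 to 60 N. Pads are 15 mm wide; open, the fingers measure 128 mm over their backs; the gripper's body (75 mm by 188 mm) begins 65 mm behind the grasp point.
Start: joints at [-1.217, 0.13, 1.488, -0, 1.523, -0.085], TCP at [0.255, -0.543, 0.219] pointing down, gripper open.
Joint ranges: [-2.96, 2.96], [-0.89, 2.26], [0.02, 2.5], [-1.34, 4.48], [0, 2.73], [-2.66, 2.66]. Speed limits (rad/s): [2.39, 2.39, 2.79, 3.14, 3.14, 3.14].

### API

Orientations are given as a rotation vector (axis times angle).
In Python, from plant import robot gives the robot as it stands.
- The arm moves only by the tool send_rows, never from a script. Its argument "series" is a list of rows, each an object of numbers: "wx", "wy", "wz": the turn, a rotation vector about the world's x, y, z in rad; "dx", "dy", "dz": the shift along the world's x, y, z in cm; "fingers": the closure in counts, from 0 (fully open) to 255 (shut). In form: [{"wx": .., "wy": .., "wz": .., "dx": .., "dy": .., "dz": .., "fingers": ..}, ...]. A call has 1 to 20 rows; each row shifts and turns the pose as measured when the row begins; what a row does not reach is not made up. A row lasts 1/12 s, in which the tool goes at most 41.7 mm and 7.16 degrees, less where a joint would pass 70% of its speed; a pose out of reach is approached as far as the arm can. A call is refused whole if a number of a shift passes 4.17 or a number of a turn 0.125, either way. A call with a gripper value outside its range is refused whole. The fingers move at their own pace and stop on an object; "newtons" is the grip in N (left out, the last holds). Time passes only in rows, so rows that do not move let the fingers close. It gives the time, the measured TCP pose, the force and the opening at its end, in the units of the state.
- robot.read_state(): the state, without advancing time (a new reading comes with each control period).
- robot.read_camera(name): name is "scene" or "top"; returns the picture (480x640x3 uint8, red, green, blue); there is no depth.
- robot.camera_info(name): a dict with "intrinsics" (3x3 intrinsics, pixels), "k1" (the pictures are not rectified: a ray, as slopes to the right and down, at radius r is drawn at 1 + k1 r^2 times it, then the intrinsics apply), "extrinsics" (4x4, takes a point from world to camera coordinates). Camera axes: x right, y up, looking along -z (the intrinsics and any distortion apply to the point x, -y, -z); pixel columns grow to the right and rows downward; lengths in m; the calibration is good to about 2 mm. A picture is of the moment at which its call begins. camera_info takes no time and is no camera call.
- robot.close_job(): hands the job in, once; it reports no verdict.
The state is a dict: "t": time; "q": joint angles; "dq": joint speeds; "joint_torque": joint torques, N m; "tool_pos": TCP position; "orientation": TCP orientation; "force": force on the tool from outside, world axes, zero at the start; "wrist_torque": the same for the moment, N m; "opening": finger opening in m.
Only numpy, scipy, OpenCV 4.12 (cv2) and the standard library are available. Lean on these libraries where they do the work, as an engineer would, in place of code of your own. Each camera call takes 0.05 s, during which the arm holds its last target.

## Working session

There is one attempt and no reset: what is moved stays moved. The work goes in short steps, Python scripts to look and compute and a tool call to move; the robot and the scene stay as the last step left them, time stands still between calls to the robot, and variables do not carry over. Pictures are saved under pics/ and viewed, and the job is handed in when it is done.

Besides the shell and the picture viewer there is one more tool, called after "Request:" as name(argument=value, ...) on one line, values as JSON. send_rows: Moves the arm, as the interface text tells. Its arguments: {"type":"object","properties":{"series":{"type":"array","items":{"type":"object","properties":{"wx":{"type":"number"},"wy":{"type":"number"},"wz":{"type":"number"},"dx":{"type":"number"},"dy":{"type":"number"},"dz":{"type":"number"},"fingers":{"type":"number"}}}},"newtons":{"type":"number"}},"required":["series"]}

```bash
ls; mkdir -p pics; python3 - <<'E'
from plant import robot
import cv2
print(robot.read_state())
for n in("scene","top"):
    print(n,robot.camera_info(n))
    cv2.imwrite(f"pics/{n}0.png",robot.read_camera(n)[:,:,::-1])
E
```

```text
pics
{'t': 0.0, 'q': array([-1.21741637e+00,  1.31158115e-01,  1.48928141e+00, -5.09661382e-05,
        1.52297030e+00, -8.53966801e-02]), 'dq': array([-0.00019608,  0.00117083, -0.00028799, -0.00207987, -0.00050498,
        0.00106059]), 'joint_torque': array([-4.28035506e-03, -5.59852803e+01, -4.91765499e+01,  7.62310275e-02,
        3.56743333e-02, -1.51462477e-04]), 'tool_pos': array([ 0.25470815, -0.54263028,  0.21758809]), 'orientation': array([-3.06453909e+00, -6.83326461e-01,  4.60305033e-04]), 'force': array([-0.30603634,  0.07311809, -0.60429828]), 'wrist_torque': array([ 0.00496722,  0.04241897, -0.01257513]), 'opening': 0.09296786738386308}
scene {'intrinsics': array([[617.45489142,   0.        , 315.75189435],
       [  0.        , 617.45489142, 234.82351011],
       [  0.        ,   0.        ,   1.        ]]), 'k1': 0.025001493237662032, 'extrinsics': array([[-0.05120876,  0.99860899,  0.01256001,  0.04458512],
       [-0.83820303, -0.0498137 ,  0.54307852,  0.35349313],
       [ 0.54294876,  0.01728254,  0.83958797, -1.88668526],
       [ 0.        ,  0.        ,  0.        ,  1.        ]])}
top {'intrinsics': array([[565.88423627,   0.        , 313.36317958],
       [  0.        , 565.88423627, 242.20215259],
       [  0.        ,   0.        ,   1.        ]]), 'k1': -0.09958206203460708, 'extrinsics': array([[-0.011202  , -0.99993376,  0.00264504, -0.0048492 ],
       [ 0.99822668, -0.01102814,  0.05849678, -0.48239645],
       [-0.05846373,  0.00329563,  0.99828409, -1.55767999],
       [ 0.        ,  0.        ,  0.        ,  1.        ]])}
```

View pics/scene0.png

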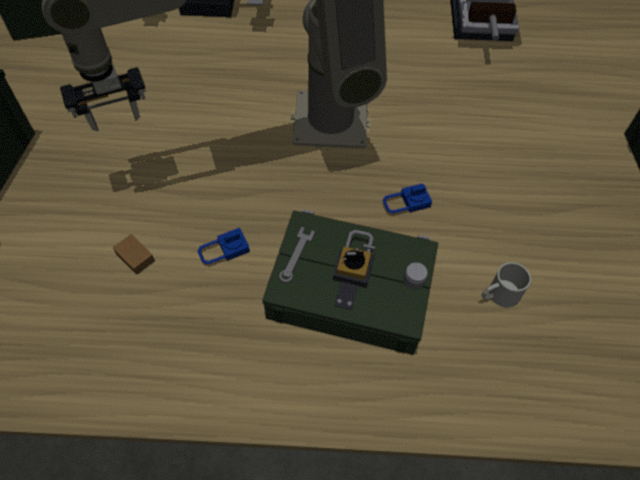

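View pics/top0.png

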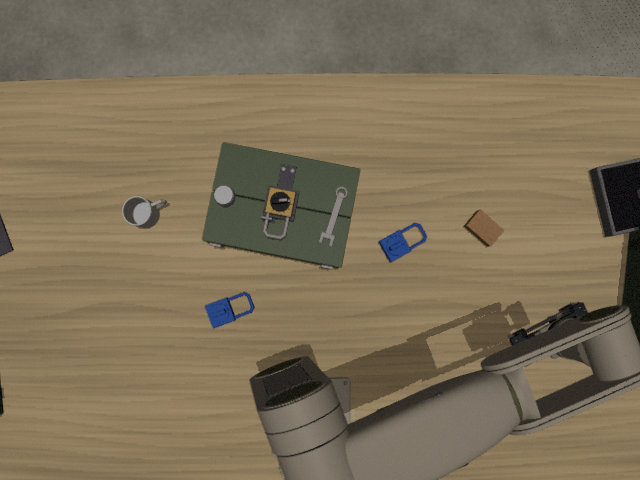

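The chest is around (281,205) in top and (352,280) in scene. The brass lock is in its middle, with the spanner and tin on either side and two blue look-alikes on the bench. I'll zoom in on the lock.

```bash
cat > h.py <<'E'
import numpy as np, cv2
from plant import robot
from scipy.optimize import least_squares
I={n:robot.camera_info(n) for n in("scene","top")}
def ray(n,uv):
    c=I[n];K=c["intrinsics"];k=c["k1"];E=c["extrinsics"]
    p=cv2.undistortPoints(np.array([[uv]],float),K,np.array([k,0,0,0.]))[0,0]
    d=E[:3,:3].T@np.array([p[0],-p[1],-1]); o=-E[:3,:3].T@E[:3,3]
    return o,d/np.linalg.norm(d)
def plane(n,uv,z):
    o,d=ray(n,uv); return o+d*(z-o[2])/d[2]
def tri(us,ut):
    o1,d1=ray("scene",us);o2,d2=ray("top",ut)
    A=np.c_[d1,-d2];s=np.linalg.lstsq(A,o2-o1,rcond=None)[0]
    a,b=o1+d1*s[0],o2+d2*s[1]; return (a+b)/2,np.linalg.norm(a-b)
def proj(n,P):
    c=I[n];E=c["extrinsics"];p=E[:3,:3]@np.asarray(P)+E[:3,3]
    x=np.array([p[0],-p[1]])/-p[2];x=x*(1+c["k1"]*(x@x));K=c["intrinsics"]
    return K[:2,:2]@x+K[:2,2]
def crop(n,img,x0,y0,w,h,s,out):
    cv2.imwrite(out,cv2.resize(img[y0:y0+h,x0:x0+w,::-1],None,fx=s,fy=s,interpolation=cv2.INTER_CUBIC))
E
python3 - <<'E'
from h import *
a=cv2.imread("pics/scene0.png")[:,:,::-1];b=cv2.imread("pics/top0.png")[:,:,::-1]
crop("scene",a,320,220,80,60*1+30,6,"pics/s1.png")
crop("top",b,240,150,90,95,6,"pics/t1.png")
E
```

```text
(no output)
```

View pics/s1.png

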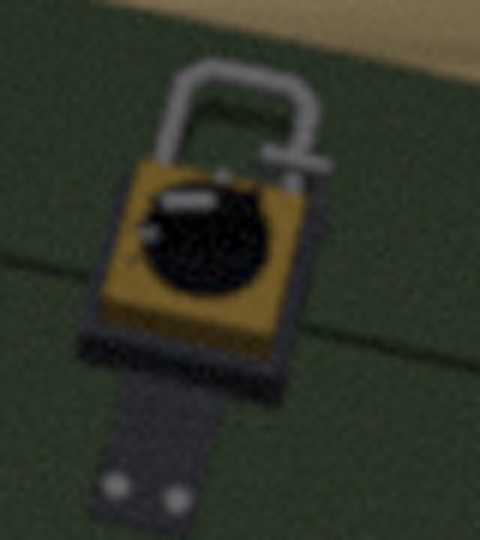

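View pics/t1.png

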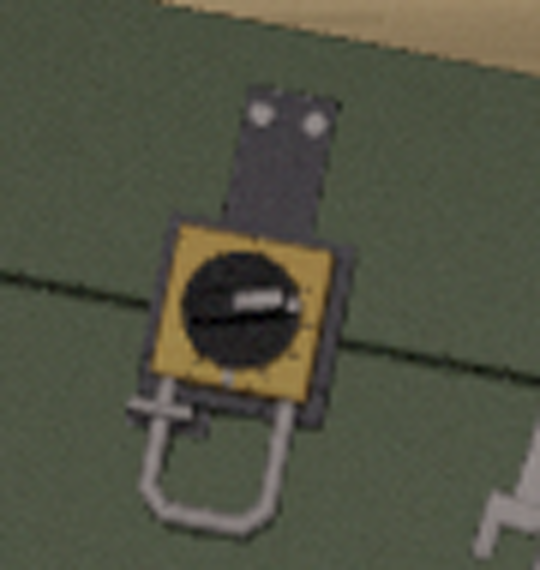

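```bash
python3 - <<'E'
from h import *
acc={}
for n in("scene","top"):
    acc[n]=np.mean([robot.read_camera(n).astype(float) for _ in range(4)],0)
    np.save(f"pics/{n}.npy",acc[n])
    im=acc[n].astype(np.uint8)
    hsv=cv2.cvtColor(im,cv2.COLOR_RGB2HSV)
    m=((hsv[...,0]>14)&(hsv[...,0]<28)&(hsv[...,1]>140)&(hsv[...,2]>60)).astype(np.uint8)
    k,l,st,ce=cv2.connectedComponentsWithStats(m)
    print(n,[(s.tolist()) for s in st[1:] if s[4]>50])
    ok=[i for i in range(1,k) if st[i,4]>50]
    # chest mask
    g=((im[...,1].astype(int)>im[...,0]+2)&(im[...,1].astype(int)>im[...,2]+4)).astype(np.uint8)
    k,l2,st2,_=cv2.connectedComponentsWithStats(g); j=1+np.argmax(st2[1:,4]); print("green",st2[j])
    c=max(cv2.findContours((l2==j).astype(np.uint8),0,2)[0],key=cv2.contourArea)
    print("chest quad",cv2.boxPoints(cv2.minAreaRect(c)).round(1).tolist(), cv2.approxPolyDP(cv2.convexHull(c),5,True)[:,0].tolist())
    for i in ok[:2]:
        c=max(cv2.findContours((l==i).astype(np.uint8),0,2)[0],key=cv2.contourArea)
        print("brass",cv2.boxPoints(cv2.minAreaRect(c)).round(1).tolist())
E
```

```text
scene [[337, 247, 34, 29, 339]]
green [  263   211   175   143 13702]
chest quad [[258.5, 317.1000061035156], [284.70001220703125, 205.89999389648438], [442.29998779296875, 243.0], [416.20001220703125, 354.20001220703125]] [[294, 211], [437, 243], [412, 353], [267, 317], [263, 298]]
brass [[336.6000061035156, 269.3999938964844], [342.6000061035156, 245.39999389648438], [370.8999938964844, 252.5], [364.8999938964844, 276.5]]
top []
green [  203   143   157   124 11368]
chest quad [[201.89999389648438, 240.89999389648438], [221.0, 141.6999969482422], [359.29998779296875, 168.3000030517578], [340.20001220703125, 267.5]] [[223, 143], [359, 169], [340, 266], [203, 239]]
```

```bash
python3 - <<'E'
from h import *
T=[(223,143),(359.5,169),(340.5,267),(203,240)] # +x+y, +x-y, -x-y,-x+y
P=np.array([plane("top",t,.1) for t in T]);print(P.round(4))
print([np.linalg.norm(P[i]-P[(i+1)%4]).round(4) for i in range(4)],P.mean(0))
for a,b in((0,1),(3,2)):
    d=P[a]-P[b];print("yaw",np.arctan2(-d[0],d[1]))
for a,b in((0,3),(1,2)):
    d=P[a]-P[b];print("yaw",np.arctan2(d[1],d[0]))
print("tri -x-y",tri((294,211),(340.5,267)),"-x+y",tri((438,242),(203,240)))
im=np.load("pics/top.npy").astype(np.uint8)
hsv=cv2.cvtColor(im,cv2.COLOR_RGB2HSV);print(hsv[190,270],hsv[214,285])
for y in range(186,222):
    pass
m=((hsv[...,0]>12)&(hsv[...,0]<30)&(hsv[...,1]>130)).astype(np.uint8);m[:180]=0;m[225:]=0;m[:,:255]=0;m[:,305:]=0
c=np.concatenate(cv2.findContours(m,0,2)[0]);r=cv2.minAreaRect(c);B=cv2.boxPoints(r);print(r,B)
Q=np.array([plane("top",b,.146) for b in B]);print(Q.round(4),Q.mean(0))
for n,box in(("scene",(328,240,52,45)),("top",(258,180,46,46))):
    x,y,w,h=box
    i=np.load(f"pics/{n}.npy")[y:y+h,x:x+w]
    i=np.clip(i*1.6,0,255).astype(np.uint8)
    cv2.imwrite(f"pics/z_{n}.png",cv2.resize(i[:,:,::-1],None,fx=12,fy=12,interpolation=cv2.INTER_CUBIC))
E
```

```text
[[ 0.745   0.2281  0.1   ]
 [ 0.6704 -0.1345  0.1   ]
 [ 0.4114 -0.0803  0.1   ]
 [ 0.4863  0.2808  0.1   ]]
[np.float64(0.3701), np.float64(0.2646), np.float64(0.3688), np.float64(0.264)] [0.57827354 0.07351952 0.1       ]
yaw -0.20274681103086117
yaw -0.20451602175458947
yaw -0.20100568724414997
yaw -0.20619270644262339
tri -x-y (array([ 0.41155603, -0.08077775,  0.08979766]), np.float64(9.100638295366267e-05)) -x+y (array([0.48677479, 0.28301766, 0.09340163]), np.float64(0.0018929413774439272))
[ 20 139 154] [ 21 140 151]
((280.0, 201.99998474121094), (26.27956199645996, 25.49509620666504), 11.309932708740234) [[264.6154  211.92307]
 [269.6154  186.92307]
 [295.3846  192.0769 ]
 [290.3846  217.0769 ]]
[[0.5534 0.1139 0.146 ]
 [0.6177 0.1007 0.146 ]
 [0.6036 0.0348 0.146 ]
 [0.5394 0.0481 0.146 ]] [0.57854772 0.07437411 0.146     ]
```

View pics/z_top.png

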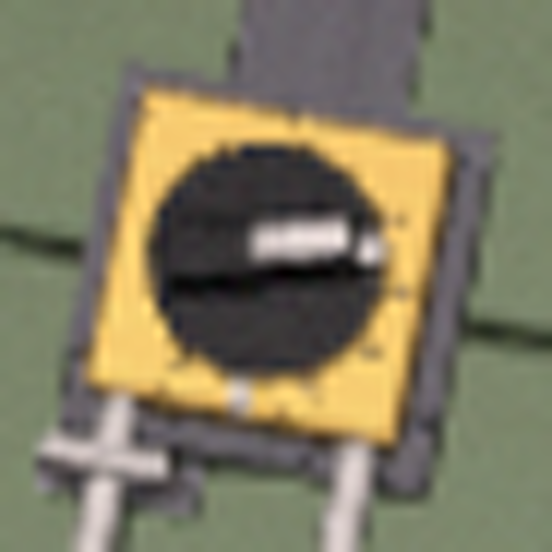

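View pics/z_scene.png

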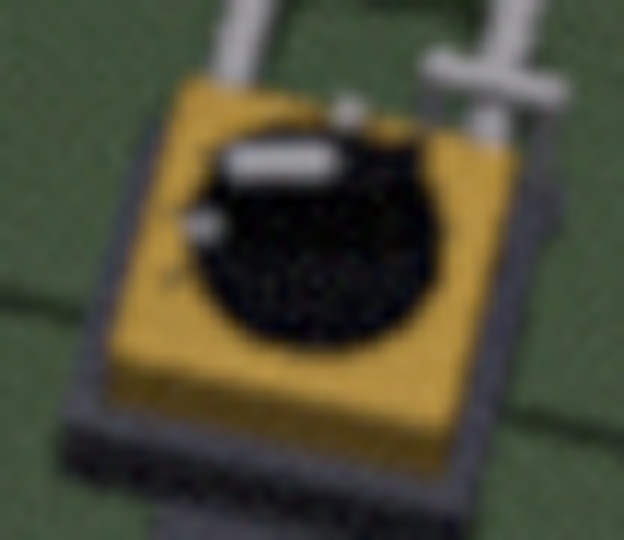

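```bash
python3 - <<'E'
from h import *
t=np.array((370,248))/12+(258,180)-.5; s=np.array((205,225))/12+(328,240)-.5
print("pointer",tri(s,t))
print("crown", tri(np.array((245,72))/6+(320,220)-.5,np.array((204,525))/6+(240,150)-.5))
print("longrib", tri(np.array((348,108))/12+(328,240)-.5,np.array((240,395))/12+(258,180)-.5))
print("stripe top z guess", tri(np.array((282,160))/12+(328,240)-.5,np.array((300,240))/12+(258,180)-.5))
c0=np.array([.5784,.0740]);yaw=-.2035
for k in (3,3.5,4):
    a=yaw+np.pi+k*np.pi/6
    P=np.r_[c0+.024*np.array([np.cos(a),np.sin(a)]),.155]
    print(k,P.round(4),"top",((proj("top",P)+.5-(258,180))*12).round(),"scene",((proj("scene",P)+.5-(328,240))*12).round())
d=plane("top",t,.155)[:2]-c0;print("ang top",(np.degrees(np.arctan2(d[1],d[0])-yaw)-180)%360)
d=plane("scene",s,.155)[:2]-c0;print("ang scene",(np.degrees(np.arctan2(d[1],d[0])-yaw)-180)%360)
x=np.array([np.cos(yaw),np.sin(yaw)]);print("crown pred",c0-.089*x)
for z,n in((.152,'disc'),):
    P=np.r_[c0,z];print(n,((proj("top",P)+.5-(258,180))*12).round(),((proj("scene",P)+.5-(328,240))*12).round())
E
```

```text
pointer (array([0.58220223, 0.05176157, 0.15162334]), np.float64(0.002039683048156343))
crown (array([0.49015255, 0.09040972, 0.12882883]), np.float64(0.004621004212658713))
longrib (array([0.55154663, 0.07958244, 0.14802367]), np.float64(0.002453774415736268))
stripe top z guess (array([0.58089293, 0.06535864, 0.17519069]), np.float64(0.002151085939626724))
3 [0.5735 0.0505 0.155 ] top [380. 286.] scene [206. 178.]
3.5 [0.5798 0.05   0.155 ] top [382. 257.] scene [203. 205.]
4 [0.586  0.0512 0.155 ] top [377. 228.] scene [208. 233.]
ang top 110.57456609847387
ang scene 115.70487501488503
crown pred [0.49123649 0.09198675]
disc [270. 267.] [325. 213.]
```

Request:
send_rows(series=[{"dx": 1.62,"dy": 3.08,"wz": 0.06,"fingers": 130},{"dx": 1.62,"dy": 3.08,"wz": 0.06},{"dx": 1.62,"dy": 3.08,"wz": 0.06},{"dx": 1.62,"dy": 3.08,"wz": 0.06},{"dx": 1.62,"dy": 3.08,"wz": 0.06},{"dx": 1.62,"dy": 3.08,"wz": 0.06},{"dx": 1.62,"dy": 3.08,"wz": 0.06},{"dx": 1.62,"dy": 3.08,"wz": 0.06},{"dx": 1.62,"dy": 3.08,"wz": 0.06},{"dx": 1.62,"dy": 3.08,"wz": 0.06},{"dx": 1.62,"dy": 3.08,"wz": 0.06},{"dx": 1.62,"dy": 3.08,"wz": 0.06},{"dx": 1.62,"dy": 3.08,"wz": 0.06},{"dx": 1.62,"dy": 3.08,"wz": 0.06},{"dx": 1.62,"dy": 3.08,"wz": 0.06},{"dx": 1.62,"dy": 3.08,"wz": 0.06},{"dx": 1.62,"dy": 3.08,"wz": 0.06},{"dx": 1.62,"dy": 3.08,"wz": 0.06},{"dx": 1.62,"dy": 3.08,"wz": 0.06},{"dx": 1.62,"dy": 3.08,"wz": 0.06}], newtons=25)

```text
schema error: expected keys wx, wy, wz, dx, dy, dz, fingers
```

Request:
send_rows(series=[{"wx": 0,"wy": 0,"wz": 0.06,"dx": 1.62,"dy": 3.08,"dz": 0,"fingers": 130},{"wx": 0,"wy": 0,"wz": 0.06,"dx": 1.62,"dy": 3.08,"dz": 0,"fingers": 130},{"wx": 0,"wy": 0,"wz": 0.06,"dx": 1.62,"dy": 3.08,"dz": 0,"fingers": 130},{"wx": 0,"wy": 0,"wz": 0.06,"dx": 1.62,"dy": 3.08,"dz": 0,"fingers": 130},{"wx": 0,"wy": 0,"wz": 0.06,"dx": 1.62,"dy": 3.08,"dz": 0,"fingers": 130},{"wx": 0,"wy": 0,"wz": 0.06,"dx": 1.62,"dy": 3.08,"dz": 0,"fingers": 130},{"wx": 0,"wy": 0,"wz": 0.06,"dx": 1.62,"dy": 3.08,"dz": 0,"fingers": 130},{"wx": 0,"wy": 0,"wz": 0.06,"dx": 1.62,"dy": 3.08,"dz": 0,"fingers": 130},{"wx": 0,"wy": 0,"wz": 0.06,"dx": 1.62,"dy": 3.08,"dz": 0,"fingers": 130},{"wx": 0,"wy": 0,"wz": 0.06,"dx": 1.62,"dy": 3.08,"dz": 0,"fingers": 130},{"wx": 0,"wy": 0,"wz": 0.06,"dx": 1.62,"dy": 3.08,"dz": 0,"fingers": 130},{"wx": 0,"wy": 0,"wz": 0.06,"dx": 1.62,"dy": 3.08,"dz": 0,"fingers": 130},{"wx": 0,"wy": 0,"wz": 0.06,"dx": 1.62,"dy": 3.08,"dz": 0,"fingers": 130},{"wx": 0,"wy": 0,"wz": 0.06,"dx": 1.62,"dy": 3.08,"dz": 0,"fingers": 130},{"wx": 0,"wy": 0,"wz": 0.06,"dx": 1.62,"dy": 3.08,"dz": 0,"fingers": 130},{"wx": 0,"wy": 0,"wz": 0.06,"dx": 1.62,"dy": 3.08,"dz": 0,"fingers": 130},{"wx": 0,"wy": 0,"wz": 0.06,"dx": 1.62,"dy": 3.08,"dz": 0,"fingers": 130},{"wx": 0,"wy": 0,"wz": 0.06,"dx": 1.62,"dy": 3.08,"dz": 0,"fingers": 130}], newtons=25)

```text
t: 2.0
tool_pos: [0.5513, 0.0332, 0.2209]
orientation: [2.229, 2.201, 0.008]
force: [-0.6, -0.2, -0.3]
opening: 0.0453
```

Request:
send_rows(series=[{"wx": 0,"wy": 0,"wz": 0.045,"dx": 1.3,"dy": 2.0,"dz": -0.5,"fingers": 130},{"wx": 0,"wy": 0,"wz": 0.045,"dx": 1.3,"dy": 2.0,"dz": -0.5,"fingers": 130},{"wx": 0,"wy": 0,"wz": 0,"dx": 0,"dy": 0,"dz": 0,"fingers": 130},{"wx": 0,"wy": 0,"wz": 0,"dx": 0,"dy": 0,"dz": 0,"fingers": 130}])

```text
t: 2.33
tool_pos: [0.5803, 0.083, 0.2107]
orientation: [2.109, 2.317, 0.013]
force: [0.7, -0.0, 0.5]
opening: 0.0453
```

```bash
cat > st.py <<'E'
from h import *
from scipy.spatial.transform import Rotation as R
s=robot.read_state();M=R.from_rotvec(s["orientation"]).as_matrix()
print("t",round(s["t"],2),"pos",s["tool_pos"].round(4),"z",M[:,2].round(3),"jaw deg",round(np.degrees(np.arctan2(M[1,1],M[0,1])),2),"q",s["q"].round(2),"F",s["force"].round(1),"T",s["wrist_torque"].round(3),"op",round(s["opening"],4))
E
python3 st.py; python3 - <<'E'
from h import *
crop("s",robot.read_camera("scene"),310,200,100,90,6,"pics/s2.png")
E
```

```text
t 2.33 pos [0.5803 0.083  0.2107] z [ 0.012  0.001 -1.   ] jaw deg 5.37 q [ 0.05  0.09  1.55 -0.    1.49 -0.04] F [ 0.7 -0.   0.5] T [-0.081 -0.079 -0.024] op 0.0453
```

View pics/s2.png

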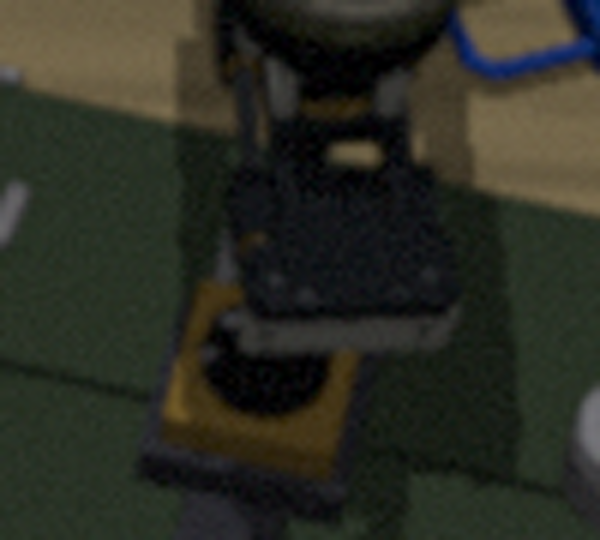

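Request:
send_rows(series=[{"wx": 0,"wy": 0.01,"wz": -0.01,"dx": -0.2,"dy": -0.9,"dz": -1.2,"fingers": 130},{"wx": 0,"wy": 0,"wz": 0,"dx": 0,"dy": 0,"dz": -1.2,"fingers": 130},{"wx": 0,"wy": 0,"wz": 0,"dx": 0,"dy": 0,"dz": -1.2,"fingers": 130},{"wx": 0,"wy": 0,"wz": 0,"dx": 0,"dy": 0,"dz": -0.5,"fingers": 130},{"wx": 0,"wy": 0,"wz": 0,"dx": 0,"dy": 0,"dz": -0.3,"fingers": 130},{"wx": 0,"wy": 0,"wz": 0,"dx": 0,"dy": 0,"dz": 0,"fingers": 130}])

```text
t: 2.88
tool_pos: [0.5757, 0.0678, 0.1614]
orientation: [-2.138, -2.302, 0.001]
force: [-0.6, 0.5, -0.0]
opening: 0.0453
```

```bash
python3 st.py
```

```text
t 2.88 pos [0.5757 0.0678 0.1614] z [-0.001 -0.    -1.   ] jaw deg 4.23 q [ 0.03  0.11  1.62 -0.    1.42 -0.04] F [-0.6  0.5 -0. ] T [-0.051 -0.104 -0.057] op 0.0453
```

Request:
send_rows(series=[{"wx": 0,"wy": 0,"wz": 0,"dx": 0.15,"dy": 0.35,"dz": -0.2,"fingers": 130},{"wx": 0,"wy": 0,"wz": 0,"dx": 0.05,"dy": 0.1,"dz": -0.1,"fingers": 130},{"wx": 0,"wy": 0,"wz": 0,"dx": 0,"dy": 0,"dz": 0,"fingers": 130},{"wx": 0,"wy": 0,"wz": 0,"dx": 0,"dy": 0,"dz": 0,"fingers": 130}])

```text
t: 3.22
tool_pos: [0.5779, 0.0724, 0.1585]
orientation: [-2.139, -2.301, 0.001]
force: [0.4, -0.1, -0.2]
opening: 0.0456
```

```bash
python3 st.py
```

```text
t 3.22 pos [0.5779 0.0724 0.1585] z [-0.001 -0.    -1.   ] jaw deg 4.18 q [ 0.04  0.12  1.61 -0.    1.41 -0.04] F [ 0.4 -0.1 -0.2] T [ 0.041 -0.093  0.021] op 0.0456
```

Request:
send_rows(series=[{"wx": 0,"wy": 0,"wz": 0,"dx": 0,"dy": 0.1,"dz": -0.2,"fingers": 130},{"wx": 0,"wy": 0,"wz": 0,"dx": 0,"dy": 0,"dz": 0,"fingers": 200},{"wx": 0,"wy": 0,"wz": 0,"dx": 0,"dy": 0,"dz": 0,"fingers": 255},{"wx": 0,"wy": 0,"wz": 0,"dx": 0,"dy": 0,"dz": 0,"fingers": 255},{"wx": 0,"wy": 0,"wz": 0,"dx": 0,"dy": 0,"dz": 0,"fingers": 255},{"wx": 0,"wy": 0,"wz": 0,"dx": 0,"dy": 0,"dz": 0,"fingers": 255}], newtons=30)

```text
t: 3.72
tool_pos: [0.5791, 0.0741, 0.158]
orientation: [2.137, 2.301, 0.003]
force: [3.2, 1.1, 2.7]
opening: 0.0168
```

```bash
python3 st.py
```

```text
t 3.72 pos [0.5791 0.0741 0.158 ] z [ 0.002 -0.    -1.   ] jaw deg 4.24 q [ 0.04  0.12  1.61 -0.    1.41 -0.03] F [3.2 1.1 2.7] T [ 0.035 -0.908  0.018] op 0.0168
```

Request:
send_rows(series=[{"wx": 0,"wy": 0,"wz": 0,"dx": 0,"dy": 0,"dz": 0,"fingers": 255},{"wx": 0,"wy": 0,"wz": 0,"dx": 0,"dy": 0,"dz": 0,"fingers": 255},{"wx": 0,"wy": 0,"wz": 0,"dx": 0,"dy": 0,"dz": 0,"fingers": 255}])

```text
t: 3.97
tool_pos: [0.5802, 0.0741, 0.1582]
orientation: [2.135, 2.299, 0.006]
force: [1.0, 0.3, -1.0]
opening: 0.0115
```

```bash
python3 st.py; python3 - <<'E'
from h import *
crop("s",robot.read_camera("scene"),310,200,100,90,6,"pics/s3.png")
crop("s",robot.read_camera("top"),240,150,90,95,6,"pics/t3.png")
E
```

```text
t 3.97 pos [0.5802 0.0741 0.1582] z [ 0.005  0.    -1.   ] jaw deg 4.23 q [ 0.04  0.12  1.61 -0.    1.41 -0.03] F [ 1.   0.3 -1. ] T [ 0.031 -0.372 -0.004] op 0.0115
```

View pics/s3.png

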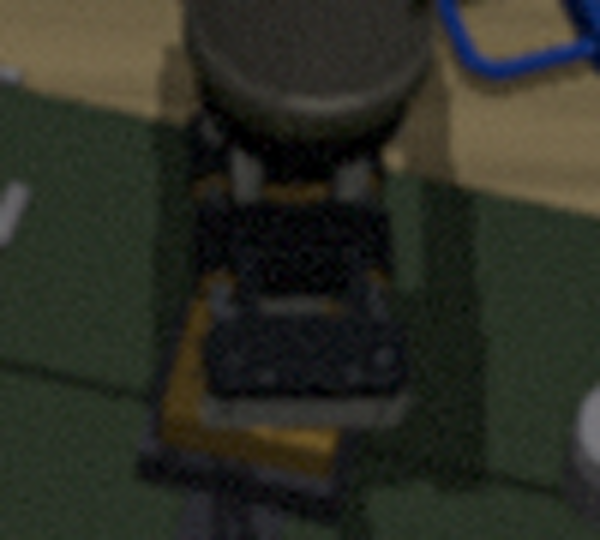

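Request:
send_rows(series=[{"wx": 0,"wy": 0,"wz": -0.06,"dx": 0,"dy": 0,"dz": 0,"fingers": 255},{"wx": 0,"wy": 0,"wz": -0.06,"dx": 0,"dy": 0,"dz": 0,"fingers": 255},{"wx": 0,"wy": 0,"wz": -0.06,"dx": 0,"dy": 0,"dz": 0,"fingers": 255},{"wx": 0,"wy": 0,"wz": -0.06,"dx": 0,"dy": 0,"dz": 0,"fingers": 255},{"wx": 0,"wy": 0,"wz": 0,"dx": 0,"dy": 0,"dz": 0,"fingers": 255}])

```text
t: 4.48
tool_pos: [0.5805, 0.0741, 0.1582]
orientation: [2.405, 2.014, 0.006]
force: [2.9, 1.2, -1.4]
opening: 0.0116
```

```bash
python3 st.py
```

```text
t 4.48 pos [0.5805 0.0741 0.1582] z [ 0.006 -0.001 -1.   ] jaw deg -10.13 q [ 0.04  0.12  1.61 -0.    1.41  0.22] F [ 2.9  1.2 -1.4] T [ 0.2   -0.452 -0.029] op 0.0116
```

Request:
send_rows(series=[{"wx": 0,"wy": 0,"wz": -0.087,"dx": 0,"dy": 0,"dz": 0,"fingers": 255},{"wx": 0,"wy": 0,"wz": -0.087,"dx": 0,"dy": 0,"dz": 0,"fingers": 255},{"wx": 0,"wy": 0,"wz": -0.087,"dx": 0,"dy": 0,"dz": 0,"fingers": 255},{"wx": 0,"wy": 0,"wz": -0.087,"dx": 0,"dy": 0,"dz": 0,"fingers": 255},{"wx": 0,"wy": 0,"wz": -0.087,"dx": 0,"dy": 0,"dz": 0,"fingers": 255},{"wx": 0,"wy": 0,"wz": -0.087,"dx": 0,"dy": 0,"dz": 0,"fingers": 255},{"wx": 0,"wy": 0,"wz": 0,"dx": 0,"dy": 0,"dz": 0,"fingers": 255}])

```text
t: 5.07
tool_pos: [0.5813, 0.0737, 0.1583]
orientation: [2.848, 1.311, 0.005]
force: [1.4, 0.0, -0.9]
opening: 0.0119
```

```bash
python3 st.py
```

```text
t 5.07 pos [0.5813 0.0737 0.1583] z [ 0.006 -0.005 -1.   ] jaw deg -40.57 q [ 0.04  0.12  1.61 -0.    1.41  0.75] F [ 1.4  0.  -0.9] T [ 0.188 -0.417 -0.085] op 0.0119
```

Jaw at -40.6°, so two clicks (61°) remain, and forces are low.

Request:
send_rows(series=[{"wx": 0,"wy": 0,"wz": -0.087,"dx": 0,"dy": 0,"dz": 0,"fingers": 255},{"wx": 0,"wy": 0,"wz": -0.087,"dx": 0,"dy": 0,"dz": 0,"fingers": 255},{"wx": 0,"wy": 0,"wz": -0.087,"dx": 0,"dy": 0,"dz": 0,"fingers": 255},{"wx": 0,"wy": 0,"wz": -0.087,"dx": 0,"dy": 0,"dz": 0,"fingers": 255},{"wx": 0,"wy": 0,"wz": -0.087,"dx": 0,"dy": 0,"dz": 0,"fingers": 255},{"wx": 0,"wy": 0,"wz": -0.087,"dx": 0,"dy": 0,"dz": 0,"fingers": 255},{"wx": 0,"wy": 0,"wz": 0,"dx": 0,"dy": 0,"dz": 0,"fingers": 255},{"wx": 0,"wy": 0,"wz": -0.087,"dx": 0,"dy": 0,"dz": 0,"fingers": 255},{"wx": 0,"wy": 0,"wz": -0.087,"dx": 0,"dy": 0,"dz": 0,"fingers": 255},{"wx": 0,"wy": 0,"wz": -0.087,"dx": 0,"dy": 0,"dz": 0,"fingers": 255},{"wx": 0,"wy": 0,"wz": -0.087,"dx": 0,"dy": 0,"dz": 0,"fingers": 255},{"wx": 0,"wy": 0,"wz": -0.087,"dx": 0,"dy": 0,"dz": 0,"fingers": 255},{"wx": 0,"wy": 0,"wz": -0.05,"dx": 0,"dy": 0,"dz": 0,"fingers": 255},{"wx": 0,"wy": 0,"wz": 0,"dx": 0,"dy": 0,"dz": 0,"fingers": 255},{"wx": 0,"wy": 0,"wz": 0,"dx": 0,"dy": 0,"dz": 0,"fingers": 255}])

```text
t: 6.32
tool_pos: [0.5823, 0.0726, 0.1582]
orientation: [3.128, -0.166, 0.001]
force: [1.7, 1.0, -1.8]
opening: 0.0114
```

```bash
python3 st.py
```

```text
t 6.32 pos [0.5823 0.0726 0.1582] z [ 0.    -0.009 -1.   ] jaw deg -96.08 q [ 0.04  0.13  1.6  -0.01  1.41  1.72] F [ 1.7  1.  -1.8] T [ 0.257 -0.592 -0.067] op 0.0114
```

Request:
send_rows(series=[{"wx": 0,"wy": 0,"wz": -0.05,"dx": 0,"dy": 0,"dz": 0,"fingers": 255},{"wx": 0,"wy": 0,"wz": -0.045,"dx": 0,"dy": 0,"dz": 0,"fingers": 255},{"wx": 0,"wy": 0,"wz": 0,"dx": 0,"dy": 0,"dz": 0,"fingers": 255},{"wx": 0,"wy": 0,"wz": 0,"dx": 0,"dy": 0,"dz": 0,"fingers": 255}])

```text
t: 6.65
tool_pos: [0.5823, 0.0724, 0.1582]
orientation: [3.119, -0.288, 0.0]
force: [1.8, 0.1, -1.2]
opening: 0.0116
```

```bash
python3 st.py
```

```text
t 6.65 pos [0.5823 0.0724 0.1582] z [-0.001 -0.009 -1.   ] jaw deg -100.56 q [ 0.04  0.13  1.6  -0.01  1.41  1.8 ] F [ 1.8  0.1 -1.2] T [ 0.192 -0.554 -0.021] op 0.0116
```

Request:
send_rows(series=[{"wx": 0,"wy": 0,"wz": 0,"dx": 0,"dy": 0,"dz": 0,"fingers": 130},{"wx": 0,"wy": 0,"wz": 0,"dx": 0,"dy": 0,"dz": 0,"fingers": 130},{"wx": 0,"wy": 0,"wz": 0,"dx": 0,"dy": 0,"dz": 0,"fingers": 130},{"wx": 0,"wy": 0,"wz": 0,"dx": 0,"dy": 0,"dz": 0,"fingers": 130},{"wx": 0,"wy": 0,"wz": 0,"dx": 0,"dy": 0,"dz": 0,"fingers": 130},{"wx": 0,"wy": 0,"wz": 0,"dx": 0,"dy": 0,"dz": 1.5,"fingers": 130},{"wx": 0,"wy": 0,"wz": 0,"dx": 0,"dy": 0,"dz": 2,"fingers": 130},{"wx": 0,"wy": 0,"wz": 0.05,"dx": 0,"dy": 0,"dz": 2,"fingers": 130},{"wx": 0,"wy": 0,"wz": 0.09,"dx": 0,"dy": 0,"dz": 1,"fingers": 130},{"wx": 0,"wy": 0,"wz": 0.09,"dx": -0.8,"dy": 0.15,"dz": 0,"fingers": 130},{"wx": 0,"wy": 0,"wz": 0.09,"dx": -0.8,"dy": 0.15,"dz": 0,"fingers": 130},{"wx": 0,"wy": 0,"wz": 0.09,"dx": -0.8,"dy": 0.15,"dz": 0,"fingers": 130},{"wx": 0,"wy": 0,"wz": 0.09,"dx": -0.8,"dy": 0.15,"dz": 0,"fingers": 130},{"wx": 0,"wy": 0,"wz": 0.09,"dx": -0.8,"dy": 0.15,"dz": 0,"fingers": 130},{"wx": 0,"wy": 0,"wz": 0.09,"dx": -0.8,"dy": 0.15,"dz": 0,"fingers": 130},{"wx": 0,"wy": 0,"wz": 0.09,"dx": -0.8,"dy": 0.15,"dz": 0,"fingers": 130},{"wx": 0,"wy": 0,"wz": 0.09,"dx": -0.8,"dy": 0.15,"dz": 0,"fingers": 130},{"wx": 0,"wy": 0,"wz": 0.09,"dx": -0.8,"dy": 0.15,"dz": 0,"fingers": 130},{"wx": 0,"wy": 0,"wz": 0.09,"dx": -0.8,"dy": 0.15,"dz": 0,"fingers": 130},{"wx": 0,"wy": 0,"wz": 0.09,"dx": -0.8,"dy": 0.15,"dz": 0,"fingers": 130}])

```text
t: 8.32
tool_pos: [0.4883, 0.0892, 0.2264]
orientation: [2.735, 1.518, 0.005]
force: [0.3, 0.2, 0.3]
opening: 0.0457
```

```bash
python3 st.py
```

```text
t 8.32 pos [0.4883 0.0892 0.2264] z [ 0.009 -0.01  -1.   ] jaw deg -31.92 q [ 0.09 -0.16  1.77 -0.01  1.53  0.64] F [0.3 0.2 0.3] T [-0.029 -0.041  0.019] op 0.0457
```

Request:
send_rows(series=[{"wx": 0.005,"wy": 0.005,"wz": 0.085,"dx": 0.2,"dy": 0,"dz": 0,"fingers": 130},{"wx": 0.005,"wy": 0.004,"wz": 0.085,"dx": 0.1,"dy": 0,"dz": 0,"fingers": 130},{"wx": 0,"wy": 0,"wz": 0.085,"dx": 0,"dy": 0,"dz": 0,"fingers": 130},{"wx": 0,"wy": 0,"wz": 0.07,"dx": 0,"dy": 0,"dz": 0,"fingers": 130},{"wx": 0,"wy": 0,"wz": 0,"dx": 0,"dy": 0,"dz": 0,"fingers": 130},{"wx": 0,"wy": 0,"wz": 0,"dx": 0,"dy": 0,"dz": 0,"fingers": 130}])

```text
t: 8.82
tool_pos: [0.4894, 0.0899, 0.2274]
orientation: [-2.44, -1.978, -0.003]
force: [0.4, 0.1, 0.1]
opening: 0.0459
```

```bash
python3 st.py; python3 - <<'E'
from h import *
crop("s",robot.read_camera("scene"),310,200,100,90,6,"pics/s4.png")
crop("s",robot.read_camera("top"),240,150,90,95,6,"pics/t4.png")
E
```

```text
t 8.82 pos [0.4894 0.0899 0.2274] z [ 0.001  0.002 -1.   ] jaw deg -11.96 q [ 0.08 -0.16  1.76  0.    1.54  0.29] F [0.4 0.1 0.1] T [-0.016 -0.116 -0.034] op 0.0459
```

View pics/s4.png

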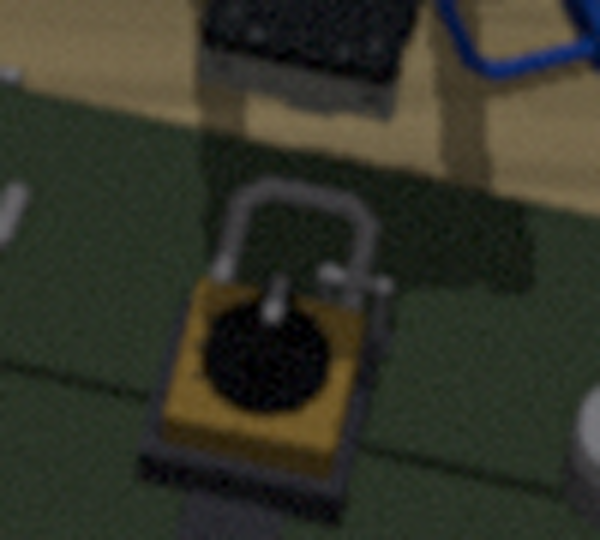

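View pics/t4.png

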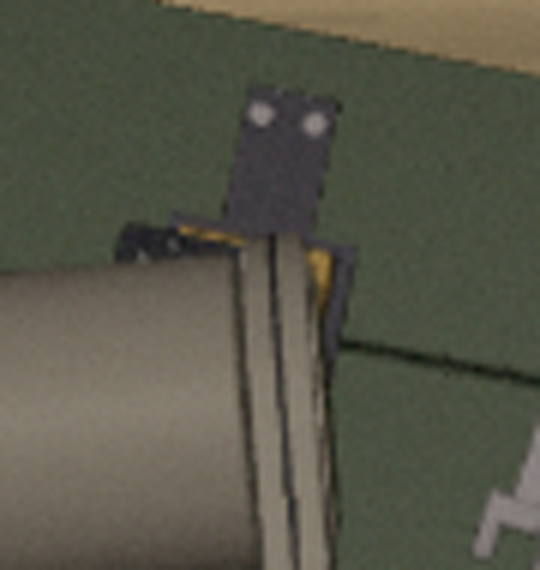

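Request:
send_rows(series=[{"wx": 0,"wy": 0,"wz": 0,"dx": 0.25,"dy": 0.05,"dz": -1,"fingers": 165},{"wx": 0,"wy": 0,"wz": 0,"dx": 0,"dy": 0,"dz": -1.5,"fingers": 165},{"wx": 0,"wy": 0,"wz": 0,"dx": 0,"dy": 0,"dz": -1.5,"fingers": 165},{"wx": 0,"wy": 0,"wz": 0,"dx": 0,"dy": 0,"dz": -1.5,"fingers": 165},{"wx": 0,"wy": 0,"wz": 0,"dx": 0,"dy": 0,"dz": -1,"fingers": 165},{"wx": 0,"wy": 0,"wz": 0,"dx": 0,"dy": 0,"dz": -0.5,"fingers": 165},{"wx": 0,"wy": 0,"wz": 0,"dx": 0,"dy": 0,"dz": 0,"fingers": 165}])

```text
t: 9.5
tool_pos: [0.4924, 0.0906, 0.1518]
orientation: [2.449, 1.967, 0.005]
force: [-0.2, -0.6, 1.1]
opening: 0.0333
```

```bash
python3 st.py
```

```text
t 9.5 pos [0.4924 0.0906 0.1518] z [ 0.002  0.002 -1.   ] jaw deg -12.46 q [ 0.08 -0.1   1.85  0.    1.4   0.3 ] F [-0.2 -0.6  1.1] T [-0.058 -0.065  0.031] op 0.0333
```

Request:
send_rows(series=[{"wx": 0,"wy": 0,"wz": 0.01,"dx": 0,"dy": 0,"dz": -0.8,"fingers": 165},{"wx": 0,"wy": 0,"wz": 0,"dx": 0,"dy": 0,"dz": -0.9,"fingers": 165},{"wx": 0,"wy": 0,"wz": 0,"dx": 0,"dy": 0,"dz": -0.9,"fingers": 165},{"wx": 0,"wy": 0,"wz": 0,"dx": 0,"dy": 0,"dz": -0.5,"fingers": 165},{"wx": 0,"wy": 0,"wz": 0,"dx": 0,"dy": 0,"dz": -0.2,"fingers": 165},{"wx": 0,"wy": 0,"wz": 0,"dx": 0,"dy": 0,"dz": 0,"fingers": 165}])

```text
t: 10.0
tool_pos: [0.4933, 0.0907, 0.1166]
orientation: [2.438, 1.979, 0.007]
force: [-0.5, -0.4, -0.2]
opening: 0.0331
```

```bash
python3 st.py;  python3 - <<'E'
from h import *
crop("s",robot.read_camera("scene"),310,200,100,90,6,"pics/s5.png")
E
```

```text
t 10.0 pos [0.4933 0.0907 0.1166] z [ 0.004  0.002 -1.   ] jaw deg -11.87 q [ 0.08 -0.07  1.88  0.    1.32  0.29] F [-0.5 -0.4 -0.2] T [-0.063 -0.088 -0.02 ] op 0.0331
```

View pics/s5.png

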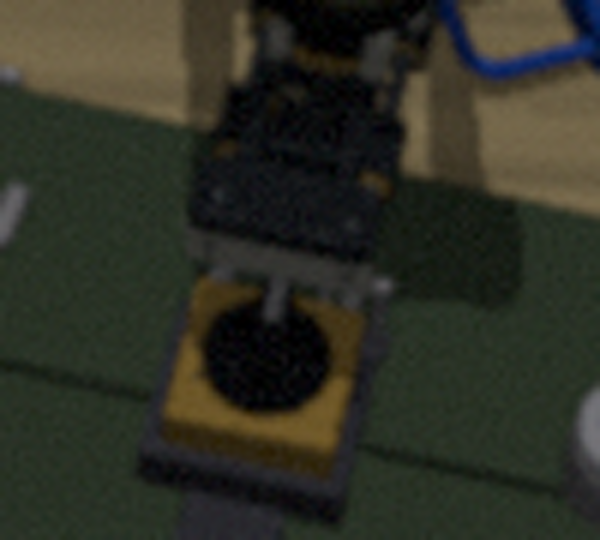

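Request:
send_rows(series=[{"wx": 0,"wy": 0,"wz": 0,"dx": 0,"dy": 0,"dz": -0.2,"fingers": 255},{"wx": 0,"wy": 0,"wz": 0,"dx": 0,"dy": 0,"dz": 0,"fingers": 255},{"wx": 0,"wy": 0,"wz": 0,"dx": 0,"dy": 0,"dz": 0,"fingers": 255},{"wx": 0,"wy": 0,"wz": 0,"dx": 0,"dy": 0,"dz": 0,"fingers": 255},{"wx": 0,"wy": 0,"wz": 0,"dx": 0,"dy": 0,"dz": 0,"fingers": 255},{"wx": 0,"wy": 0,"wz": 0,"dx": 0,"dy": 0,"dz": 0,"fingers": 255}], newtons=40)

```text
t: 10.55
tool_pos: [0.4944, 0.0908, 0.1163]
orientation: [2.437, 1.978, 0.011]
force: [0.7, 0.7, -1.6]
opening: 0.0076
```

```bash
python3 st.py
```

```text
t 10.55 pos [0.4944 0.0908 0.1163] z [ 0.007  0.002 -1.   ] jaw deg -11.87 q [ 0.08 -0.07  1.88  0.    1.32  0.29] F [ 0.7  0.7 -1.6] T [-0.011 -0.126  0.075] op 0.0076
```

Request:
send_rows(series=[{"wx": 0,"wy": 0,"wz": 0,"dx": -0.39,"dy": 0.08,"dz": 0,"fingers": 255},{"wx": 0,"wy": 0,"wz": 0,"dx": -0.39,"dy": 0.08,"dz": 0,"fingers": 255},{"wx": 0,"wy": 0,"wz": 0,"dx": -0.39,"dy": 0.08,"dz": 0,"fingers": 255},{"wx": 0,"wy": 0,"wz": 0,"dx": 0,"dy": 0,"dz": 0,"fingers": 255}])

```text
t: 10.88
tool_pos: [0.4836, 0.093, 0.1167]
orientation: [2.435, 1.976, 0.015]
force: [1.8, -0.5, -2.4]
opening: 0.0077
```

```bash
python3 st.py
```

```text
t 10.88 pos [0.4836 0.093  0.1167] z [ 0.011  0.002 -1.   ] jaw deg -11.89 q [ 0.09 -0.1   1.91  0.    1.32  0.29] F [ 1.8 -0.5 -2.4] T [-0.027 -0.15   0.058] op 0.0077
```

It slides, 11 mm so far at low force. I'll carry on to the stop.

Request:
send_rows(series=[{"wx": 0,"wy": 0,"wz": 0,"dx": -0.39,"dy": 0.08,"dz": 0,"fingers": 255},{"wx": 0,"wy": 0,"wz": 0,"dx": -0.39,"dy": 0.08,"dz": 0,"fingers": 255},{"wx": 0,"wy": 0,"wz": 0,"dx": -0.39,"dy": 0.08,"dz": 0,"fingers": 255},{"wx": 0,"wy": 0,"wz": 0,"dx": -0.39,"dy": 0.08,"dz": 0,"fingers": 255},{"wx": 0,"wy": 0,"wz": 0,"dx": -0.39,"dy": 0.08,"dz": 0,"fingers": 255},{"wx": 0,"wy": 0,"wz": 0,"dx": -0.29,"dy": 0.06,"dz": 0,"fingers": 255},{"wx": 0,"wy": 0,"wz": 0,"dx": 0,"dy": 0,"dz": 0,"fingers": 255}])

```text
t: 11.47
tool_pos: [0.4597, 0.0979, 0.1174]
orientation: [2.433, 1.974, 0.019]
force: [6.2, -1.8, -4.5]
opening: 0.0074
```

```bash
python3 st.py
```

```text
t 11.47 pos [0.4597 0.0979 0.1174] z [ 0.015  0.001 -1.   ] jaw deg -11.89 q [ 0.1  -0.17  1.97 -0.    1.32  0.31] F [ 6.2 -1.8 -4.5] T [-0.19  -1.036  0.045] op 0.0074
```

Request:
send_rows(series=[{"wx": 0,"wy": 0,"wz": 0,"dx": -0.15,"dy": 0.03,"dz": 0,"fingers": 255},{"wx": 0,"wy": 0,"wz": 0,"dx": -0.15,"dy": 0.03,"dz": 0,"fingers": 255},{"wx": 0,"wy": 0,"wz": 0,"dx": 0,"dy": 0,"dz": 0,"fingers": 255}])

```text
t: 11.72
tool_pos: [0.4601, 0.0981, 0.1192]
orientation: [2.428, 1.97, 0.031]
force: [1.6, -0.5, -3.2]
opening: 0.0078
```

```bash
python3 st.py; python3 - <<'E'
from h import *
crop("s",robot.read_camera("scene"),310,200,100,90,6,"pics/s6.png")
E
```

```text
t 11.72 pos [0.4601 0.0981 0.1192] z [ 0.025  0.001 -1.   ] jaw deg -11.91 q [ 0.1  -0.18  1.98 -0.    1.32  0.31] F [ 1.6 -0.5 -3.2] T [-0.018 -0.104  0.041] op 0.0078
```

View pics/s6.png

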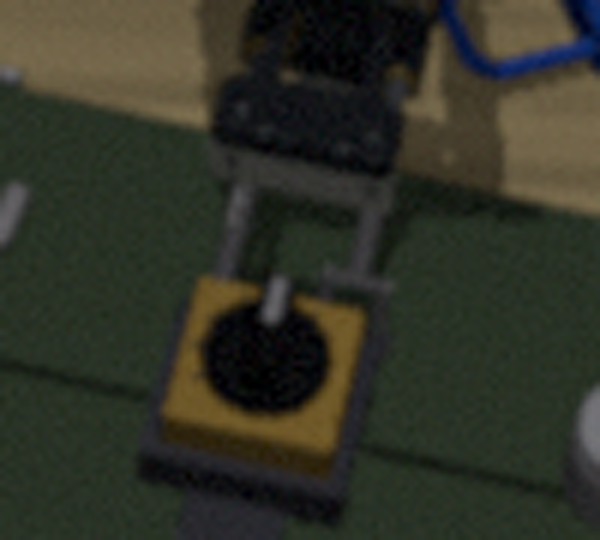

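The shackle has come out 35 mm to its stop: the free leg now ends at the staple, near (360,265) in the crop, and the pointer is still on the rib. I'll release it and lift the lock by the case, which keeps it level.

Request:
send_rows(series=[{"wx": 0,"wy": 0,"wz": 0,"dx": 0,"dy": 0,"dz": 0,"fingers": 165},{"wx": 0,"wy": 0,"wz": 0,"dx": 0,"dy": 0,"dz": 0,"fingers": 165},{"wx": 0,"wy": 0,"wz": 0,"dx": 0,"dy": 0,"dz": 0,"fingers": 165},{"wx": 0,"wy": 0,"wz": 0,"dx": 0,"dy": 0,"dz": 0,"fingers": 165},{"wx": 0,"wy": 0,"wz": 0,"dx": 0,"dy": 0,"dz": 0,"fingers": 165},{"wx": 0,"wy": 0,"wz": 0,"dx": 0,"dy": 0,"dz": 1,"fingers": 165},{"wx": 0,"wy": 0.01,"wz": 0,"dx": 0,"dy": 0,"dz": 2,"fingers": 165},{"wx": 0,"wy": 0.01,"wz": 0,"dx": 0,"dy": 0,"dz": 2,"fingers": 165},{"wx": 0,"wy": 0,"wz": 0,"dx": 0,"dy": 0,"dz": 2,"fingers": 165},{"wx": 0,"wy": 0,"wz": -0.05,"dx": 0,"dy": 0,"dz": 2,"fingers": 0},{"wx": 0,"wy": 0,"wz": -0.09,"dx": 0,"dy": 0,"dz": 1,"fingers": 0},{"wx": 0,"wy": 0,"wz": -0.09,"dx": 0.9,"dy": -0.2,"dz": 0,"fingers": 0},{"wx": 0,"wy": 0,"wz": -0.09,"dx": 0.9,"dy": -0.2,"dz": 0,"fingers": 0},{"wx": 0,"wy": 0,"wz": -0.09,"dx": 0.9,"dy": -0.2,"dz": 0,"fingers": 0},{"wx": 0,"wy": 0,"wz": -0.09,"dx": 0.9,"dy": -0.2,"dz": 0,"fingers": 0},{"wx": 0,"wy": 0,"wz": -0.09,"dx": 0.9,"dy": -0.2,"dz": 0,"fingers": 0},{"wx": 0,"wy": 0,"wz": -0.09,"dx": 0.9,"dy": -0.2,"dz": 0,"fingers": 0},{"wx": 0,"wy": 0,"wz": -0.09,"dx": 0.9,"dy": -0.2,"dz": 0,"fingers": 0},{"wx": 0,"wy": 0,"wz": -0.09,"dx": 0.9,"dy": -0.2,"dz": 0,"fingers": 0}])

```text
t: 13.35
tool_pos: [0.5291, 0.0831, 0.2351]
orientation: [-3.051, -0.728, -0.009]
force: [-0.3, 0.3, 0.1]
opening: 0.0918
```

```bash
python3 st.py
```

```text
t 13.35 pos [0.5291 0.0831 0.2351] z [ 0.004  0.006 -1.   ] jaw deg -63.17 q [ 0.06 -0.06  1.65  0.01  1.54  1.16] F [-0.3  0.3  0.1] T [-0.018 -0.011 -0.057] op 0.0918
```

Request:
send_rows(series=[{"wx": 0,"wy": 0,"wz": -0.085,"dx": 0.55,"dy": -0.12,"dz": 0,"fingers": 0},{"wx": 0,"wy": 0,"wz": -0.085,"dx": 0.6,"dy": -0.12,"dz": 0,"fingers": 0},{"wx": 0,"wy": 0,"wz": -0.085,"dx": 0.6,"dy": -0.12,"dz": -0.3,"fingers": 0},{"wx": 0,"wy": 0,"wz": -0.085,"dx": 0.6,"dy": -0.12,"dz": -0.5,"fingers": 0},{"wx": 0,"wy": 0,"wz": -0.085,"dx": 0.6,"dy": -0.12,"dz": -0.5,"fingers": 0},{"wx": 0,"wy": 0,"wz": -0.085,"dx": 0.6,"dy": -0.12,"dz": -0.5,"fingers": 0},{"wx": 0,"wy": 0,"wz": -0.085,"dx": 0.5,"dy": -0.1,"dz": -0.5,"fingers": 0},{"wx": 0,"wy": 0,"wz": -0.05,"dx": 0.2,"dy": 0,"dz": 0,"fingers": 0},{"wx": 0,"wy": 0,"wz": 0,"dx": 0,"dy": 0,"dz": 0,"fingers": 0},{"wx": 0,"wy": 0,"wz": 0,"dx": 0,"dy": 0,"dz": 0,"fingers": 0}])

```text
t: 14.18
tool_pos: [0.5752, 0.0742, 0.2192]
orientation: [-3.121, 0.337, -0.015]
force: [0.6, -0.4, -0.8]
opening: 0.0929
```

```bash
python3 st.py; python3 - <<'E'
from h import *
crop("s",robot.read_camera("scene"),310,200,100,90,6,"pics/s7.png")
E
```

```text
t 14.18 pos [0.5752 0.0742 0.2192] z [ 0.009  0.001 -1.   ] jaw deg -102.31 q [0.04 0.07 1.56 0.   1.51 1.82] F [ 0.6 -0.4 -0.8] T [ 0.031  0.008 -0.005] op 0.0929
```

View pics/s7.png

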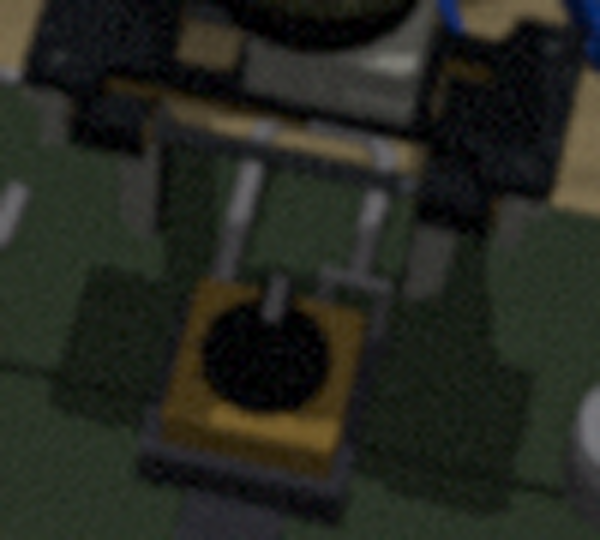

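Request:
send_rows(series=[{"wx": 0,"wy": 0.005,"wz": 0.008,"dx": 0.2,"dy": -0.1,"dz": -1,"fingers": 0},{"wx": 0,"wy": 0,"wz": 0,"dx": 0,"dy": 0,"dz": -1.5,"fingers": 0},{"wx": 0,"wy": 0,"wz": 0,"dx": 0,"dy": 0,"dz": -1.5,"fingers": 0},{"wx": 0,"wy": 0,"wz": 0,"dx": 0,"dy": 0,"dz": -1.2,"fingers": 0},{"wx": 0,"wy": 0,"wz": 0,"dx": 0,"dy": 0,"dz": -0.7,"fingers": 0},{"wx": 0,"wy": 0,"wz": 0,"dx": 0,"dy": 0,"dz": -0.4,"fingers": 0},{"wx": 0,"wy": 0,"wz": 0,"dx": 0,"dy": 0,"dz": 0,"fingers": 0}])

```text
t: 14.82
tool_pos: [0.5773, 0.0732, 0.1536]
orientation: [-3.124, 0.307, -0.009]
force: [0.6, -0.2, -0.9]
opening: 0.093
```

```bash
python3 st.py
```

```text
t 14.82 pos [0.5773 0.0732 0.1536] z [ 0.006  0.002 -1.   ] jaw deg -101.23 q [0.04 0.11 1.63 0.   1.4  1.8 ] F [ 0.6 -0.2 -0.9] T [ 0.017  0.025 -0.098] op 0.093
```

Request:
send_rows(series=[{"wx": 0,"wy": 0.004,"wz": -0.006,"dx": 0,"dy": 0,"dz": -0.7,"fingers": 0},{"wx": 0,"wy": 0,"wz": 0,"dx": 0,"dy": 0,"dz": -0.7,"fingers": 0},{"wx": 0,"wy": 0,"wz": 0,"dx": 0,"dy": 0,"dz": -0.5,"fingers": 0},{"wx": 0,"wy": 0,"wz": 0,"dx": 0,"dy": 0,"dz": -0.2,"fingers": 0},{"wx": 0,"wy": 0,"wz": 0,"dx": 0,"dy": 0,"dz": 0,"fingers": 0}])

```text
t: 15.23
tool_pos: [0.5782, 0.0733, 0.132]
orientation: [-3.123, 0.316, -0.006]
force: [-0.3, 0.2, 0.6]
opening: 0.0928
```

```bash
python3 st.py
```

```text
t 15.23 pos [0.5782 0.0733 0.132 ] z [ 0.004  0.002 -1.   ] jaw deg -101.57 q [0.04 0.14 1.64 0.   1.36 1.81] F [-0.3  0.2  0.6] T [ 0.056 -0.035  0.008] op 0.0928
```

Request:
send_rows(series=[{"wx": 0,"wy": 0,"wz": 0,"dx": 0,"dy": 0,"dz": -0.2,"fingers": 0},{"wx": 0,"wy": 0,"wz": 0,"dx": 0,"dy": 0,"dz": 0,"fingers": 20},{"wx": 0,"wy": 0,"wz": 0,"dx": 0,"dy": 0,"dz": 0,"fingers": 255},{"wx": 0,"wy": 0,"wz": 0,"dx": 0,"dy": 0,"dz": 0,"fingers": 255},{"wx": 0,"wy": 0,"wz": 0,"dx": 0,"dy": 0,"dz": 0,"fingers": 255},{"wx": 0,"wy": 0,"wz": 0,"dx": 0,"dy": 0,"dz": 0,"fingers": 255},{"wx": 0,"wy": 0,"wz": 0,"dx": 0,"dy": 0,"dz": 0,"fingers": 255},{"wx": 0,"wy": 0,"wz": 0,"dx": 0,"dy": 0,"dz": 0,"fingers": 255}], newtons=45)

```text
t: 15.9
tool_pos: [0.5789, 0.0733, 0.1309]
orientation: [-3.123, 0.316, -0.009]
force: [0.2, 0.2, -0.1]
opening: 0.0678
```

```bash
python3 st.py
```

```text
t 15.9 pos [0.5789 0.0733 0.1309] z [ 0.006  0.002 -1.   ] jaw deg -101.57 q [0.04 0.14 1.64 0.   1.36 1.81] F [ 0.2  0.2 -0.1] T [ 0.041  0.039 -0.029] op 0.0678
```

Request:
send_rows(series=[{"wx": 0,"wy": 0,"wz": 0,"dx": 0,"dy": 0,"dz": 0.3,"fingers": 255},{"wx": 0,"wy": 0,"wz": 0,"dx": 0,"dy": 0,"dz": 0.4,"fingers": 255},{"wx": 0,"wy": 0,"wz": 0,"dx": 0,"dy": 0,"dz": 0.5,"fingers": 255},{"wx": 0,"wy": 0,"wz": 0,"dx": 0,"dy": 0,"dz": 0.5,"fingers": 255},{"wx": 0,"wy": 0,"wz": 0,"dx": 0,"dy": 0,"dz": 0.5,"fingers": 255},{"wx": 0,"wy": 0,"wz": 0,"dx": 0,"dy": 0,"dz": 0.3,"fingers": 255}])

```text
t: 16.4
tool_pos: [0.5769, 0.073, 0.155]
orientation: [-3.124, 0.317, -0.001]
force: [0.2, 0.2, -4.6]
opening: 0.0676
```

```bash
python3 st.py; python3 - <<'E'
from h import *
crop("s",robot.read_camera("scene"),310,190,100,95,6,"pics/s8.png")
E
```

```text
t 16.4 pos [0.5769 0.073  0.155 ] z [ 0.001  0.001 -1.   ] jaw deg -101.57 q [0.04 0.12 1.62 0.   1.4  1.81] F [ 0.2  0.2 -4.6] T [-0.028 -0.11  -0.009] op 0.0676
```

View pics/s8.png

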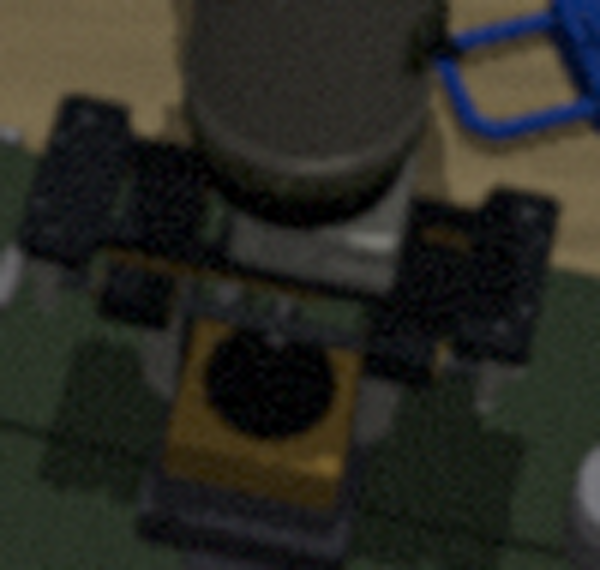

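Request:
send_rows(series=[{"wx": 0,"wy": 0,"wz": 0,"dx": 0,"dy": 0,"dz": 0.6,"fingers": 255},{"wx": 0,"wy": 0,"wz": 0,"dx": 0,"dy": 0,"dz": 0.9,"fingers": 255},{"wx": 0,"wy": 0,"wz": 0,"dx": 0,"dy": 0,"dz": 1,"fingers": 255},{"wx": 0,"wy": 0,"wz": 0,"dx": 0,"dy": 0,"dz": 1,"fingers": 255},{"wx": 0,"wy": 0,"wz": 0,"dx": 0,"dy": 0,"dz": 1,"fingers": 255},{"wx": 0,"wy": 0,"wz": 0,"dx": 0,"dy": 0,"dz": 1,"fingers": 255},{"wx": 0,"wy": 0,"wz": 0,"dx": 0,"dy": 0,"dz": 1,"fingers": 255},{"wx": 0,"wy": 0,"wz": 0,"dx": 0,"dy": 0,"dz": 1,"fingers": 255},{"wx": 0,"wy": 0,"wz": 0,"dx": 0,"dy": 0,"dz": 1,"fingers": 255},{"wx": 0,"wy": 0,"wz": 0,"dx": 0,"dy": 0,"dz": 0.8,"fingers": 255},{"wx": 0,"wy": 0,"wz": 0,"dx": 0,"dy": 0,"dz": 0.4,"fingers": 255},{"wx": 0,"wy": 0,"wz": 0,"dx": 0,"dy": 0,"dz": 0.1,"fingers": 255},{"wx": 0,"wy": 0,"wz": 0,"dx": 0,"dy": 0,"dz": 0,"fingers": 255},{"wx": 0,"wy": 0,"wz": 0,"dx": 0,"dy": 0,"dz": 0,"fingers": 255},{"wx": 0,"wy": 0,"wz": 0,"dx": 0,"dy": 0,"dz": 0,"fingers": 255},{"wx": 0,"wy": 0,"wz": 0,"dx": 0,"dy": 0,"dz": 0,"fingers": 255},{"wx": 0,"wy": 0,"wz": 0,"dx": 0,"dy": 0,"dz": 0,"fingers": 255},{"wx": 0,"wy": 0,"wz": 0,"dx": 0,"dy": 0,"dz": 0,"fingers": 255}])

```text
t: 17.95
tool_pos: [0.5763, 0.0732, 0.2646]
orientation: [-3.124, 0.316, -0.001]
force: [0.3, -1.2, -4.3]
opening: 0.0677
```

```bash
python3 st.py; python3 - <<'E'
from h import *
crop("s",robot.read_camera("scene"),250,150,200,150,4,"pics/s9.png")
cv2.imwrite("pics/t9.png",robot.read_camera("top")[:,:,::-1])
s=robot.read_state();print(s["tool_pos"],s["dq"].round(4))
E
```

```text
t 17.95 pos [0.5763 0.0732 0.2646] z [ 0.001  0.002 -1.   ] jaw deg -101.56 q [0.04 0.06 1.48 0.   1.6  1.81] F [ 0.3 -1.2 -4.3] T [ 0.042 -0.052  0.004] op 0.0677
[0.57637256 0.07317792 0.26464085] [ 0.0019 -0.004  -0.0043 -0.      0.0014  0.0013]
```

View pics/s9.png

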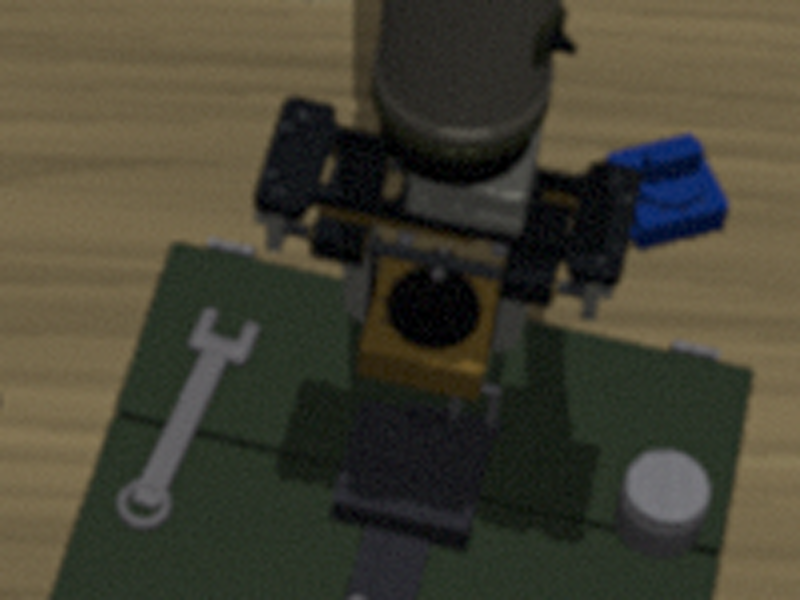

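View pics/t9.png

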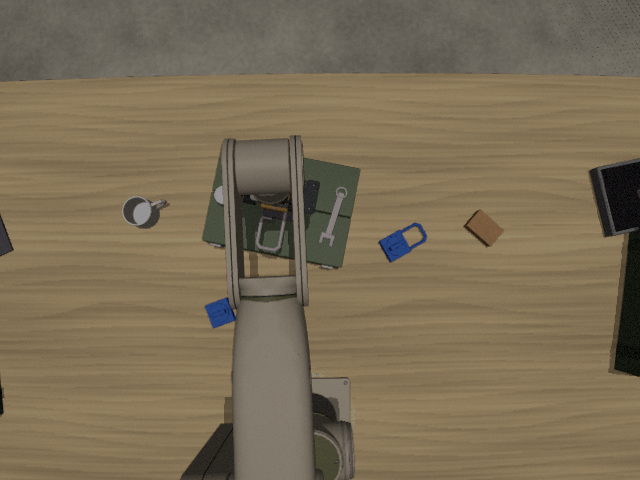

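In both views the lock is held level above the empty cradle with the shackle extended, and the staple is free. The spanner, tin, mug and carton haven't moved.

```bash
python3 -c "
from plant import robot
robot.close_job()"; python3 st.py
```

```text
the job is handed in; nothing more can be done
the job is handed in; nothing more can be done
```

The padlock is unlocked, off the staple and held still in the gripper with its shackle open. I handed the job in after about 18 s of the 61 s allowed; no verdict is reported.

- **Dial:** I gripped the bar and turned it about 105° clockwise in steps of roughly one notch, with a short pause after each. The scene camera then showed the pointer on the long rib.
- **Shackle:** I pulled it out about 35 mm, where the force rose and it moved no further.
- **Lift:** I lifted the lock level by its case rather than by the shackle. The finger opening was 67.7 mm, matching the 68 mm case, and the force reading was about 4.5 N, close to the lock's weight.
- **Last checks:** The case's underside was about 15 cm above the lid, worked out from how far the arm had risen. The top view showed the shackle still extended. The spanner, tin, mug and carton had not moved.

**Disagreements:**
- **Start angle:** The dial's start angle measured about 106°, between the 90° and 120° notches. The turn therefore ended at the absolute angle of the rib instead of after a count of clicks.
- **Heights and centre:** Heights triangulated from the two views came out 3–10 mm low against the text. The lock centre found by gripping was about 2 mm from the one seen by camera.

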